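Clip the sensor on the block heater and hold its lid at 40 degrees

ROBOT

A 6-joint arm with a two-finger parallel gripper is mounted at the origin on the work surface. World frame = base frame: x ahead of the robot, y to its left, z up, the work surface at z = 0. Lengths are in m, angles in rad, forces in N, time in s.
With the tool pointing down it reaches from about 0.35 to 0.95 m from the base axis. Payload 17.4 kg.
Tool frame: the origin (TCP) lies at the very end of the fingers, on their centre line; the grasp point (between the pads) lies 19 mm behind it (bot.hold_point_z is the distance from the TCP to the grasp point, in m); z points along the fingers, y is the direction in which the jaws open and shut (so a half turn about z gives the same grasp; the last joint's range is limited). The gripper opens to 93 mm and grips with 3 to 60 N. Pads are 15 mm wide; open, the fingers measure 128 mm over their backs; the gripper's body (75 mm by 188 mm) begins 65 mm behind the grasp point.
Start: joints at [1.129, 0.116, 1.442, -0, 1.584, -0.038], TCP at [0.265, 0.621, 0.219] pointing down, gripper open.
Joint ranges: [-2.83, 2.83], [-0.83, 2.19], [0.07, 2.5], [-1.14, 4.28], [0.01, 3], [-2.97, 2.97]. Speed limits (rad/s): [1.89, 1.89, 2.22, 3.14, 3.14, 3.14].

INTERFACE

Orientations are given as a unit quaternion [x, y, z, w].
In Python, from bench import bot gives the robot as it stands.
- The arm moves only by the tool arm_command, never from a script. Its argument "series" is one flat list of numbers, 7 for each row, row after row: the turn, a rotation vector about the tool's x, y, z in units of 8 degrees (1.0 is 8 degrees), then the shift along the tool's x, y, z in m, then the opening in per cent of the stroke, from 0 (shut) to 100 (fully open). In form: [wx, wy, wz, dx, dy, dz, jaw, wx, wy, wz, dx, dy, dz, jaw, ...]. A call has 1 to 20 rows; each row is the pose to reach, as a shift and turn from the pose measured when the call began, along the tool's axes at that moment; what a row does not reach only later rows make up. A row lasts 1/10 s, in which the tool goes at most 50 mm and 8.59 degrees, less where a joint would pass 70% of its speed; a pose out of reach is approached as far as the arm can. A call with a gripper value outside its range is refused whole. The fingers move at their own pace and stop on an object; the grip force is fixed at half the most. Time passes only in rows, so rows that repeat a pose let the fingers close. It gives the time, the measured TCP pose, the force and the opening at its end, in the units of the state.
- bot.get_state(): the state, without advancing time (a new reading comes with each control period).
- bot.snapshot(name): name is "scene" or "top"; returns a dict with "frame" (480x640x3 uint8, red, green, blue), "camera_matrix" (3x3 intrinsics, pixels), "k1" (the pictures are not rectified: a ray, as slopes to the right and down, at radius r is drawn at 1 + k1 r^2 times it, then the intrinsics apply), "position" and "orientation" of the camera in the world. Camera axes: x right, y up, looking along -z (the intrinsics and any distortion apply to the point x, -y, -z); pixel columns grow to the right and rows downward; lengths in m; the calibration is good to about 2 mm. A picture is of the moment at which its call begins. There is no depth.
- bot.sign_off(): hands the job in, once; it reports no verdict.
The state is a dict: "time_s": time; "qpos": joint angles; "qd": joint speeds; "effort": joint torques, N m; "ee_pos": TCP position; "tcp_rot": TCP orientation; "force": force on the tool from outside, world axes, zero at the start; "wrist_torque": the same for the moment, N m; "width": finger opening in m.
Only numpy, scipy, OpenCV 4.12 (cv2) and the standard library are available. Lean on these libraries where they do the work, as an engineer would, in place of code of your own. Each camera call takes 0.05 s, during which the arm holds its last target.

TASK

Squeeze the sprung sensor clip open, take it off its parking stand and set it from above onto the top edge of the steel tab on the side of the block heater, upright and let go, so that its jaws grip the tab. Then lift the heater's lid by its handle and hold it open at 40 degrees from closed so that the block can cool evenly; the lid falls shut by itself, so finish while the gripper is still holding it there. Leave everything else on the bench where it is.

Things in the scene. Friction and masses are not known exactly. Their poses are not given: they have to be found in the camera images.
- heater: Fixed block heater: off-white open-topped case 240 x 220 x 110 mm (x, y, z) with an aluminium tube block inside, under the lid. Origin: centre of its underside. Its -x face (control panel) looks roughly to the robot, z up. From its -y side (the robot's right) an upright 3 mm steel tab stands out 80 mm, square to that side: along y at x = -60 mm, 40 to 85 mm above the bench.
- tab_edge (a point): Middle of the top edge of the steel tab, 85 mm above the bench, 45 mm out from the heater's side wall and 35 mm from the tab's outer end; axes as the heater's (x normal to the 3 mm sheet, y along the edge). The clip goes here.
- lid (a joint): Lid angle in rad: 0 shut, grows as it opens, 0.698 = 40 degrees, stop at 1.25. The lid is a plain grey plate 240 x 220 x 12 mm, 0.3 to 0.65 kg, hinged along the top of the heater's far (+x) side; its front edge lifts. It falls shut from any angle.
- lid_handle (a point): Middle of the lid's round steel bar handle: 11 mm thick, 100 mm long along the heater's y, centre 35 mm above the lid's top face (157 mm above the bench when shut), 30 mm behind the front edge, on two 8 mm posts 42 mm either side. Turns with the lid (x to the hinge, y along the bar, z out of the lid's top). The bar can roll between the fingers.
- lid_hinge (a point): Middle of the lid's hinge line, 110 mm above the bench; the lid turns about its y axis. The handle's middle lies 210 mm towards the front and 47 mm above it when shut.
- stand: Fixed parking stand: white foot 80 x 60 x 12 mm with an upright plate of 3 mm steel, 70 mm long along its x, faces normal to its y, top edge 85 mm above the bench. Origin: centre of the foot's underside. The clip starts on the plate's top edge.
- clip: Loose sensor clip like an upright spring peg, 35 to 55 g: two steel halves 20 mm wide (x) on a pivot along x, a grey sensor box 18 x 10 x 16 mm outside the -y jaw. Origin: the pivot, 97 mm above the bench at the start, 12 mm above the plate's edge. z up along the tails, y the squeezing direction. Frame of the -y half: it tilts 0.2 rad about x when squeezed. Half a turn about z makes no difference.
- clip_jaw (a joint): Opening of the clip's moving (+y) half in rad: 0 when shut on a 3 mm plate, -0.12 when quite shut on nothing, 0.4 at the stop, squeezed fully open.
- clip_tails (a point): Middle between the tails, 22 mm above the pivot: where to grip. Flat outer tail faces run from 4 to 41 mm above the pivot, 38 mm apart at the top with the clip shut on a 3 mm plate; squeezed to the stop they are parallel and 24 mm apart. That takes about 6 N; grip with 15 to 25 N.
- clip_jaws (a point): Middle between the jaw faces, 20 mm below the pivot; the jaws end 28 mm below the pivot. Fully squeezed, the jaws' tips are 14 mm apart, narrowing to 7 mm at 10 mm below the pivot. Clipped on, this point lies within the tab's 3 mm sheet, about 8 mm below its top edge; the clip rises 2 to 3 mm as it is let go.
- cup: Bystander: white plastic cup 56 mm across, 60 mm high, near the stand. Origin under its centre.
- dish: Bystander: flat glass dish 94 mm across, 18 mm high, in front of the heater. Origin under its centre.
- spray_a: Bystander: glass spray bottle 72 mm across, 175 mm high with black head, on the robot's right. Origin under its centre.
- spray_b: Bystander: a second spray bottle like it, farther from the robot. Origin under its centre.
- rack: Bystander: white tube rack 90 x 200 mm, 85 mm high with its tubes, far left. Origin under its centre.
- timer: Bystander: white bench timer 50 x 70 x 22 mm, left front. Origin under its centre.
Things that resemble listed ones, but are neither listed nor needed, are in the scene too. Leave any orange or yellow look-alike of the clip alone.

How it is judged:
On the way:
1. the sensor clip grips the top edge of the heater's tab, upright and let go, with the lid still shut (x of clip_jaws in the frame of tab_edge between -0.006 and 0.006 m and y of clip_jaws in the frame of tab_edge between -0.036 and 0.036 m and z of clip_jaws in the frame of tab_edge between -0.03 and 0.003 m and angle between clip's own z axis and vertical below 0.35 rad and value of joint clip_jaw between -0.07 and 0.12 rad and contact force between clip and heater above 0.5 N and contact force between the fingers and clip below 0.05 N and linear speed of clip below 0.03 m/s and value of joint lid below 0.1 rad), for 0.3 s.
At the end, for the whole second after the job is handed in: Clip released, at rest, gripping the tab: upright within 0.35 rad, jaw middle within 6 mm of the sheet, within 36 mm of tab_edge along it, 3 mm above to 30 below the edge. Lid still, at 40 degrees within 6, held by the fingers (over 0.8 N); no loose thing touches it (x of clip_jaws in the frame of tab_edge between -0.006 and 0.006 m and y of clip_jaws in the frame of tab_edge between -0.036 and 0.036 m and z of clip_jaws in the frame of tab_edge between -0.03 and 0.003 m and angle between clip's own z axis and vertical below 0.35 rad and value of joint clip_jaw between -0.07 and 0.12 rad and contact force between clip and heater above 0.5 N and contact force between the fingers and clip below 0.05 N and linear speed of clip below 0.03 m/s and value of joint lid between 0.593 and 0.803 rad and velocity of joint lid between -0.08 and 0.08 rad/s and contact force between the fingers and lid above 0.8 N and not (contact force between lid and clip above 0.2 N or contact force between lid and cup above 0.2 N or contact force between lid and dish above 0.2 N or contact force between lid and spray_a above 0.2 N or contact force between lid and spray_b above 0.2 N or contact force between lid and rack above 0.2 N or contact force between lid and timer above 0.2 N)); the arm keeps its last pose, push and grip.
It fails at once if a bystander is shifted by more than 30 mm or tipped over (distance of any of cup, dish, spray_a, spray_b, rack, timer from where it was at the start of the episode above 0.03 m or angle between any of cup, dish, spray_a, spray_b, rack, timer's own z axis and vertical above 0.5 rad).
It also fails if it takes over 64 s, if anything falls off the work surface, if the arm or the gripper's body presses on something with over 40 N, if the wrist force passes 120 N, or if a joint passes its speed limit or range.

## Working session

There is one attempt and no reset: what is moved stays moved. The work goes in short steps, Python scripts to look and compute and a tool call to move; the robot and the scene stay as the last step left them, time stands still between calls to the robot, and variables do not carry over. Pictures are saved under pics/ and viewed, and the job is handed in when it is done.

Besides the shell and the picture viewer there is one more tool, called as name(argument=value, ...) on one line, values as JSON. arm_command: Moves the arm, as the interface text tells. Its arguments: {"type":"object","properties":{"series":{"type":"array"}},"required":["series"]}

```bash
mkdir -p pics
python3 - <<'E'
from bench import bot
import cv2
print(bot.get_state(), bot.hold_point_z)
for n in("scene","top"):
    s=bot.snapshot(n); cv2.imwrite(f"pics/{n}0.png",s["frame"][:,:,::-1]); print({k:v for k,v in s.items() if k!="frame"})
E
```

```text
{'time_s': 0.0, 'qpos': array([ 1.12920314e+00,  1.16491665e-01,  1.44226724e+00, -3.16905569e-05,
        1.58399873e+00, -3.78118142e-02]), 'qd': array([-0.00029822, -0.00014698, -0.00082708, -0.00092432, -0.0006907 ,
       -0.00010521]), 'effort': array([-2.72676603e-03, -7.21262884e+01, -6.22596502e+01,  7.77470414e-02,
        2.38565623e-02, -1.20865107e-04]), 'ee_pos': array([0.26514288, 0.62052139, 0.21790013]), 'tcp_rot': array([ 2.00522133e-01,  9.79688999e-01, -5.69598820e-04, -1.22900402e-04]), 'force': array([-0.19515838, -0.41088552,  0.26768539]), 'wrist_torque': array([ 0.02013245, -0.06924769, -0.04004511]), 'width': 0.09279678241980199} 0.0188
{'camera_matrix': array([[513.568643  ,   0.        , 314.60360079],
       [  0.        , 513.568643  , 239.64618373],
       [  0.        ,   0.        ,   1.        ]]), 'k1': 0.04792394974356413, 'position': array([1.43665527, 0.45420136, 0.80645427]), 'orientation': array([0.23644919, 0.39090158, 0.76294849, 0.45738096])}
{'camera_matrix': array([[448.38957508,   0.        , 317.91118488],
       [  0.        , 448.38957508, 235.69431695],
       [  0.        ,   0.        ,   1.        ]]), 'k1': -0.04071582086491135, 'position': array([ 0.37327169, -0.00186312,  1.26801684]), 'orientation': array([ 0.05160919, -0.0602758 , -0.70168592,  0.70805381])}
```

View pics/scene0.png

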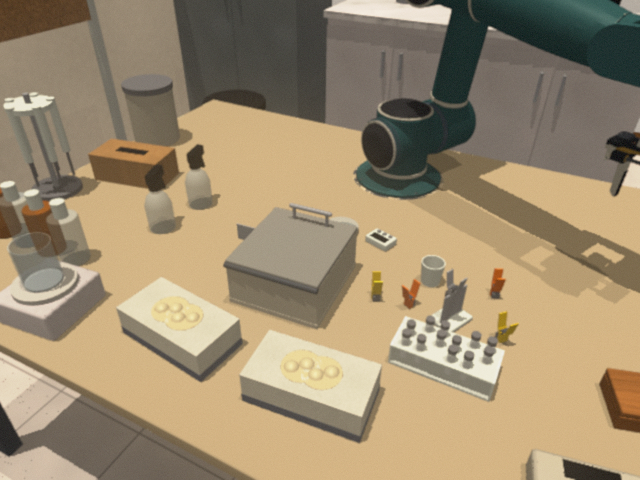

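View pics/top0.png

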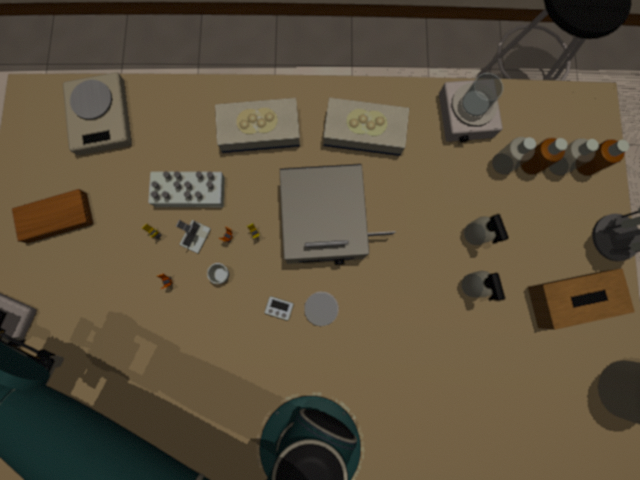

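The top view has five clip-like items. Four are orange or yellow: (152,232), (227,236), (253,232) and (166,282). The fifth is grey, on the white-footed stand at (193,235), and it fits the description. I'll enlarge it to confirm.

```bash
cat > h.py <<'E'
import numpy as np, cv2
from scipy.spatial.transform import Rotation as R
def cam(s): return s["camera_matrix"],s["k1"],np.array(s["position"]),R.from_quat(s["orientation"]).as_matrix()
def ray(s,u,v):
    K,k1,p,M=cam(s)
    d=cv2.undistortPoints(np.array([[[u,v]]],float),K,np.array([k1,0,0,0,0.])).ravel()
    r=M@np.array([d[0],-d[1],-1]); return p,r
def onz(s,u,v,z):
    p,r=ray(s,u,v); return p+r*(z-p[2])/r[2]
def proj(s,X):
    K,k1,p,M=cam(s); c=M.T@(np.array(X)-p); a=np.array([c[0],-c[1]])/-c[2]
    a=a*(1+k1*a@a); return np.array([K[0,0]*a[0]+K[0,2],K[1,1]*a[1]+K[1,2]])
def tri(a,b):
    A=[];B=[]
    for p,r in(a,b):
        r=r/np.linalg.norm(r); P=np.eye(3)-np.outer(r,r); A.append(P);B.append(P@p)
    X=np.linalg.lstsq(np.vstack(A),np.hstack(B),rcond=None)[0]
    return X,[np.linalg.norm(np.cross(X-p,r/np.linalg.norm(r))) for p,r in(a,b)]
def crop(s,x0,y0,w,h,f,name):
    im=s["frame"][y0:y0+h,x0:x0+w,::-1]
    cv2.imwrite(name,cv2.resize(im,None,fx=f,fy=f,interpolation=cv2.INTER_CUBIC))
E
python3 - <<'E'
from bench import bot
from h import *
import pickle
S={n:bot.snapshot(n) for n in("scene","top")}
pickle.dump(S,open("s0.pkl","wb"))
crop(S["top"],165,205,60,60,10,"pics/t_clip.png")
crop(S["scene"],420,255,70,85,7,"pics/s_clip.png")
crop(S["top"],270,155,130,120,6,"pics/t_heat.png")
crop(S["scene"],220,190,150,135,5,"pics/s_heat.png")
E
```

```text
(no output)
```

View pics/t_clip.png

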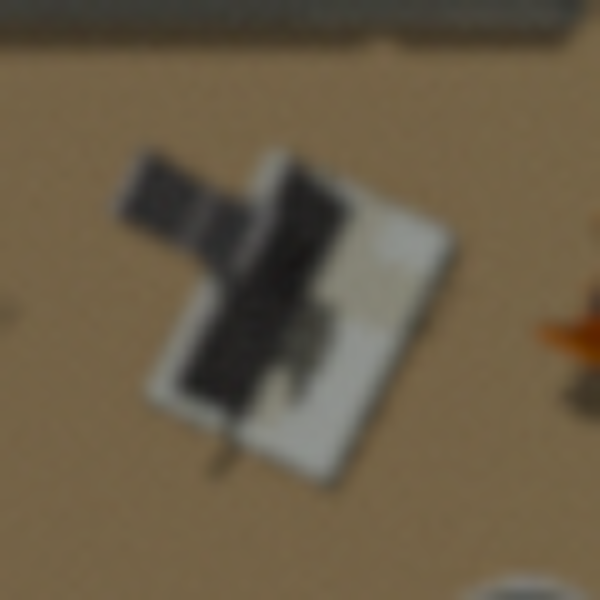

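View pics/s_clip.png

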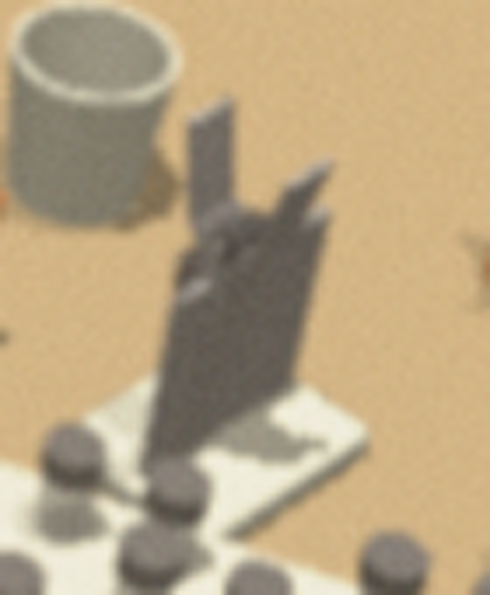

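View pics/t_heat.png

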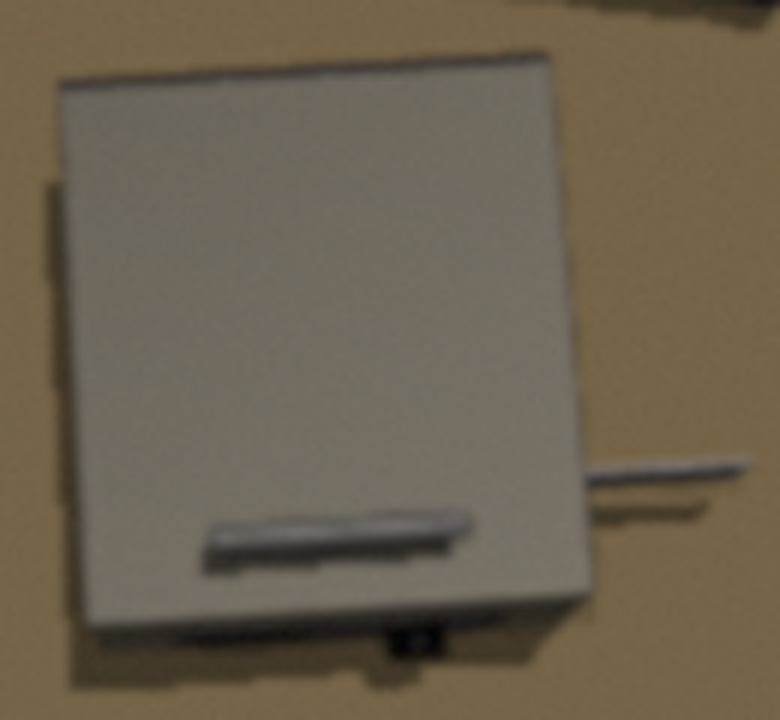

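View pics/s_heat.png

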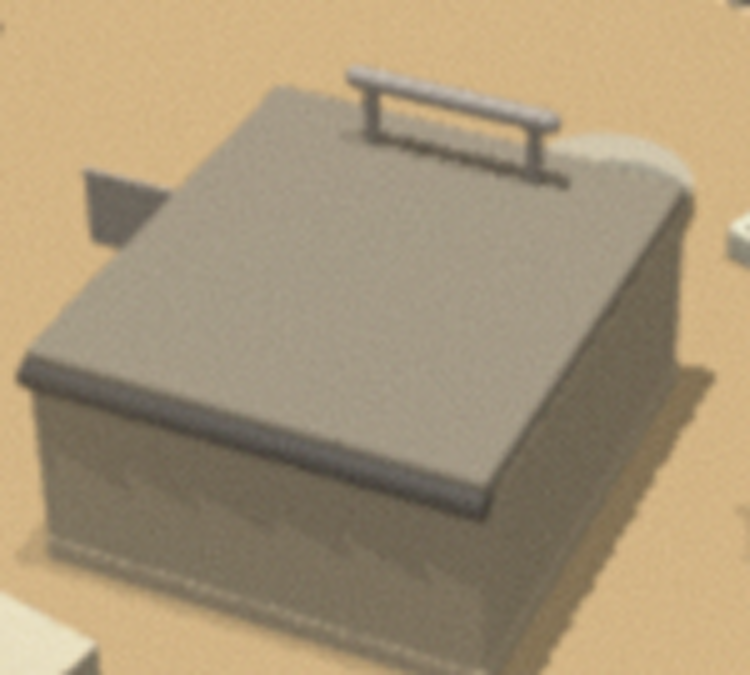

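Run:
```python
from h import *
import pickle
S=pickle.load(open("s0.pkl","rb")); t=S["top"]; s=S["scene"]
c=[onz(t,165+a/10,205+b/10,.012) for a,b in((278,150),(455,232),(332,485),(150,393))]
c=np.array(c)[:,:2]; print("foot",c.round(4).tolist(),[np.linalg.norm(c[i]-c[(i+1)%4]).round(4) for i in range(4)], c.mean(0))
# scene foot corners check
for q in ((368,440),(305,382),(228,535)): print("scene foot",onz(s,420+q[0]/7,255+q[1]/7,.012))
# tails
# lid corners z .122
l=np.array([onz(t,270+a/6,155+b/6,.122) for a,b in((58,88),(548,62),(592,595),(88,625))])[:,:2]
print("lid",l.round(4).tolist(),[np.linalg.norm(l[i]-l[(i+1)%4]).round(4) for i in range(4)],l.mean(0))
l2=np.array([onz(s,220+a/5,190+b/5,.122) for a,b in((280,88),(32,355),(487,490),(690,195))])[:,:2]
print("lid scene",l2.round(4).tolist(),[np.linalg.norm(l2[i]-l2[(i+1)%4]).round(4) for i in range(4)],l2.mean(0))
for q in((590,476),(750,462)): print("tab top",onz(t,270+q[0]/6,155+q[1]/6,.085))
print("tab end scene",onz(s,220+85/5,190+172/5,.085))
for q in((208,535),(470,522)): print("hand top",onz(t,270+q[0]/6,155+q[1]/6,.157))
for q in((352,75),(555,122)): print("hand sc",onz(s,220+q[0]/5,190+q[1]/5,.157))
```

```text
foot [[0.6157, 0.3407], [0.5925, 0.289], [0.5198, 0.3204], [0.5454, 0.3733]] [np.float64(0.0567), np.float64(0.0792), np.float64(0.0588), np.float64(0.0775)] [0.56834058 0.33083627]
scene foot [0.55234999 0.37713316 0.012     ]
scene foot [0.53574614 0.35317913 0.012     ]
scene foot [0.61324706 0.35015853 0.012     ]
lid [[0.7326, 0.0876], [0.7472, -0.1293], [0.5095, -0.1464], [0.4946, 0.0696]] [np.float64(0.2174), np.float64(0.2383), np.float64(0.2165), np.float64(0.2387)] [ 0.62098988 -0.02963073]
lid scene [[0.5169, -0.1423], [0.7526, -0.1229], [0.7381, 0.0913], [0.5062, 0.0774]] [np.float64(0.2365), np.float64(0.2147), np.float64(0.2323), np.float64(0.2199)] [ 0.62843577 -0.02411829]
tab top [ 0.56736559 -0.15068561  0.085     ]
tab top [ 0.5744423  -0.22254558  0.085     ]
tab end scene [ 0.58132162 -0.21904122  0.085     ]
hand top [0.52901718 0.01814535 0.157     ]
hand top [ 0.53557135 -0.09119207  0.157     ]
hand sc [ 0.53754779 -0.08757129  0.157     ]
hand sc [0.52854787 0.01658267 0.157     ]
```

```bash
cat > pr.py <<'E'
from h import *
import pickle,sys
S=pickle.load(open("s0.pkl","rb"))
def draw(c,yaw,off,dx={"top":(0,0),"scene":(.0055,.004)}):
    a=np.array([np.cos(yaw),np.sin(yaw)]);n=np.array([-a[1],a[0]])
    for nm,(x0,y0,w,h,f) in {"top":(165,205,60,60,10),"scene":(420,255,70,85,7)}.items():
        s=S[nm]; im=cv2.resize(s["frame"][y0:y0+h,x0:x0+w,::-1],None,fx=f,fy=f,interpolation=cv2.INTER_CUBIC)
        im=np.clip(im.astype(float)*1.6,0,255).astype(np.uint8)
        def L(pts,col):
            q=[]
            for u,v,z in pts:
                P=np.array(c)+a*u+n*v+np.array(dx[nm]); p=proj(s,[P[0],P[1],z]); q.append(((p[0]+.5-x0)*f,(p[1]+.5-y0)*f))
            cv2.polylines(im,[np.array(q).round().astype(int)],False,col,1)
        L([(-.04,-.03,.012),(.04,-.03,.012),(.04,.03,.012),(-.04,.03,.012),(-.04,-.03,.012)],(0,255,0))
        L([(-.035,0,.085),(.035,0,.085),(.035,0,.012),(-.035,0,.012),(-.035,0,.085)],(255,255,0))
        for sg in(1,-1):
            L([(off-.01,sg*.019,.138),(off+.01,sg*.019,.138),(off+.01,sg*.012,.101),(off-.01,sg*.012,.101),(off-.01,sg*.019,.138)],(0,0,255))
        cv2.imwrite(f"pics/{nm}_{sys.argv[1]}.png",im)
draw((.5683,.3308),np.radians(-24),float(sys.argv[2]))
E
python3 pr.py a 0.0; python3 -c "
import cv2,numpy as np
a=cv2.imread('pics/top_a.png');b=cv2.imread('pics/scene_a.png')
b=cv2.resize(b,(420,510)); a=cv2.resize(a,(380,380)); o=np.zeros((510,800,3),np.uint8);o[:380,:380]=a;o[:,380:]=b;cv2.imwrite('pics/a.png',o)"
```

```text
(no output)
```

View pics/a.png

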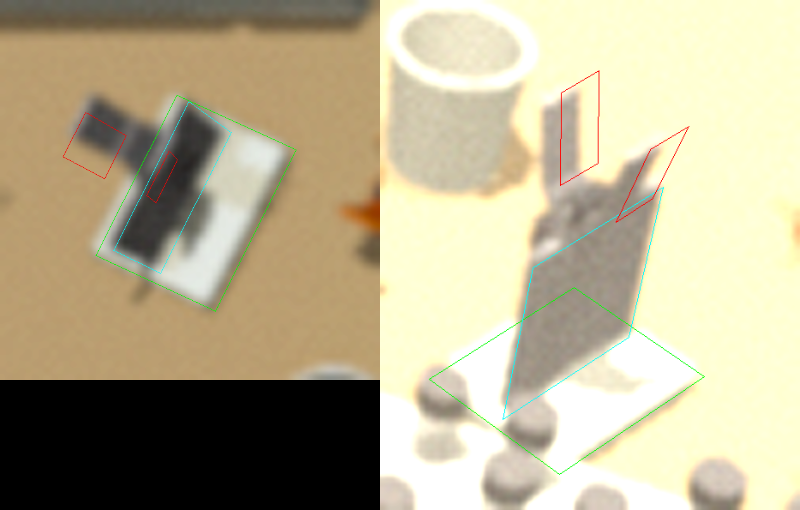

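```bash
python3 pr.py b 0.009; python3 -c "
import cv2,numpy as np
a=cv2.imread('pics/top_b.png');b=cv2.imread('pics/scene_b.png')
b=cv2.resize(b,(420,510)); a=cv2.resize(a,(380,380)); o=np.zeros((510,800,3),np.uint8);o[:380,:380]=a;o[:,380:]=b;cv2.imwrite('pics/b.png',o)"
```

```text
(no output)
```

View pics/b.png

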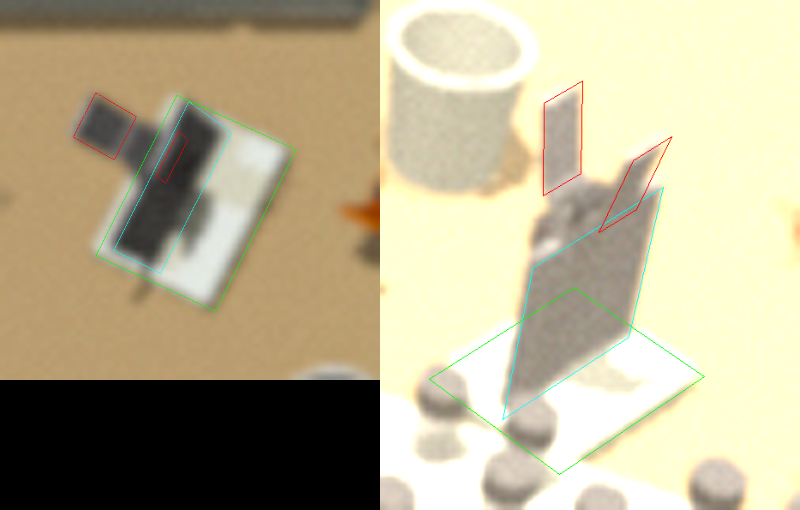

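```bash
cat > mv.py <<'E'
from h import *
from bench import bot
def rel(pos,yaw_y,tilt=0.0):
    """target: tool down, tool y axis at yaw_y(deg) in world; tilt (deg) turn about tool's target -? world axis later"""
    st=bot.get_state(); R0=R.from_quat(st["tcp_rot"]); best=None
    for k in(0,180):
        y=np.radians(yaw_y+k); Y=np.array([np.cos(y),np.sin(y),0]); Z=np.array([0,0,-1.]); X=np.cross(Y,Z)
        Rt=R.from_matrix(np.c_[X,Y,Z])
        if tilt: Rt=R.from_rotvec(tilt)*Rt
        w=(R0.inv()*Rt).as_rotvec()
        if best is None or np.linalg.norm(w)<np.linalg.norm(best): best=w
    d=R0.inv().apply(np.array(pos)-st["ee_pos"])
    print("pos",st["ee_pos"].round(4),"yawY",np.degrees(np.arctan2(*R0.as_matrix()[[1,0],1])).round(2),"q",st["qpos"].round(2),"t",st["time_s"],"w",st["width"])
    print("row",(np.degrees(best)/8).round(3),d.round(4))
E
python3 -c "
from mv import *
rel((.5765,.3271,.20),66)"
```

```text
pos [0.2652 0.6206 0.2182] yawY 66.86 q [ 1.13  0.12  1.44  0.    1.58 -0.04] t 0.2 w 0.09302427728146435
row [-0.005 -0.     0.108] [-0.4016 -0.1476  0.0183]
```

arm_command(series=[0,0,0.108,-0.1,-0.037,0.005,100,0,0,0.108,-0.25,-0.09,0.01,100,0,0,0.108,-0.402,-0.148,0.018,100,0,0,0.108,-0.402,-0.148,0.018,100,0,0,0.108,-0.402,-0.148,0.018,100,0,0,0.108,-0.402,-0.148,0.018,100,0,0,0.108,-0.402,-0.148,0.018,100,0,0,0.108,-0.402,-0.148,0.018,100,0,0,0.108,-0.402,-0.148,0.018,100,0,0,0.108,-0.402,-0.148,0.018,100,0,0,0.108,-0.402,-0.148,0.018,100,0,0,0.108,-0.402,-0.148,0.018,100])

```text
time_s: 1.4
ee_pos: [0.5761, 0.3272, 0.2003]
tcp_rot: [0.208, 0.978, -0.0, -0.0]
force: [-0.3, 0.6, 0.6]
width: 0.0932
```

Run:
```python
from mv import *
import pickle
rel((.5765,.3271,.1),66)
S={n:bot.snapshot(n) for n in("top","scene")}; pickle.dump(S,open("s1.pkl","wb"))
st=bot.get_state()
M=R.from_quat(st["tcp_rot"]).as_matrix()
for n in S:
    p=proj(S[n],st["ee_pos"]); print(n,p)
    x0,y0=int(p[0])-40,int(p[1])-38
    im=S[n]["frame"][y0:y0+75,x0:x0+80,::-1].astype(float)*1.6
    im=cv2.resize(np.clip(im,0,255).astype(np.uint8),None,fx=8,fy=8,interpolation=cv2.INTER_CUBIC)
    for sg in(1,-1):
      for w in (.0465,.064):
        q=[proj(S[n],st["ee_pos"]+M[:,1]*sg*w+M[:,0]*e) for e in(-.0075,.0075)]
        for a in q: cv2.circle(im,(int((a[0]+.5-x0)*8),int((a[1]+.5-y0)*8)),3,(0,0,255),-1)
    cv2.imwrite(f"pics/{n}1.png",im)
```

```text
pos [0.5761 0.3272 0.2003] yawY 66.04 q [ 0.48  0.09  1.49 -0.    1.55 -0.67] t 1.4 w 0.09322092501724245
row [-0.005 -0.002  0.005] [-5.000e-04  1.000e-04  1.003e-01]
top [177.02466143 221.20630469]
scene [461.51141738 247.71246404]
```

View pics/top1.png

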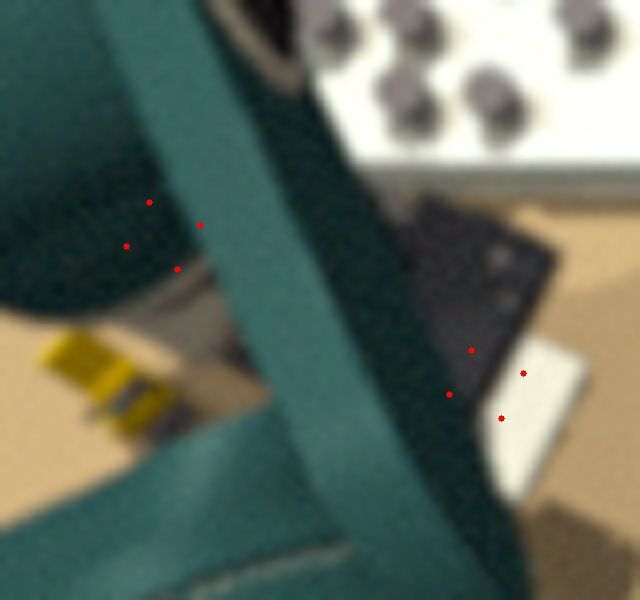

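View pics/scene1.png

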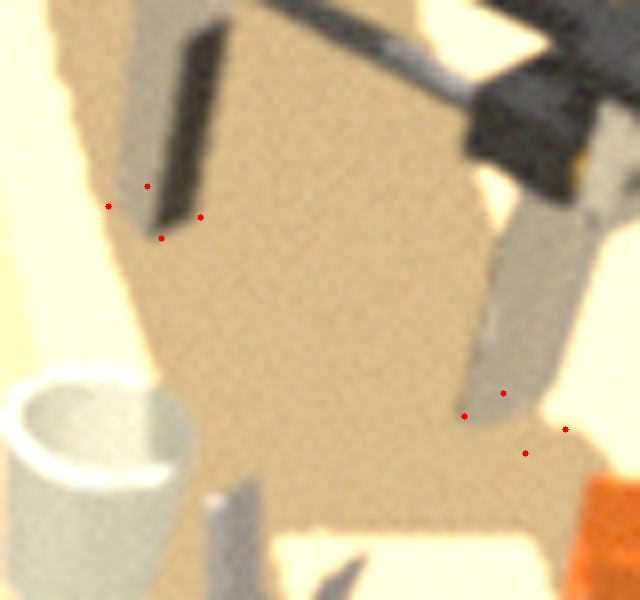

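```bash
sed -i 's/p\[0\]+.5-x0/p[0]-x0/;s/p\[1\]+.5-y0/p[1]-y0/' pr.py && python3 pr.py c 0.009
```

```text
(no output)
```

View pics/scene_c.png

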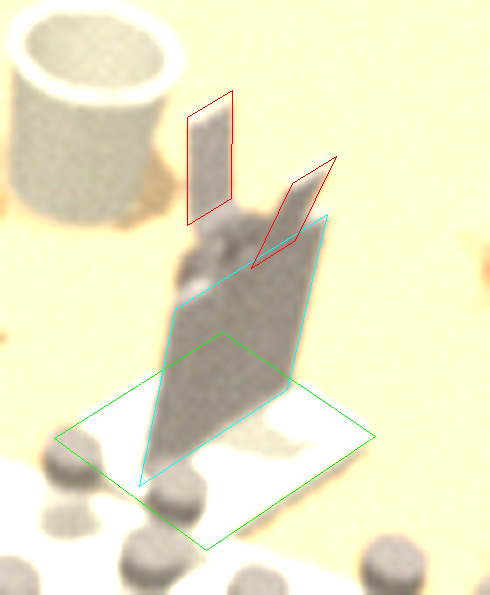

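View pics/top_c.png

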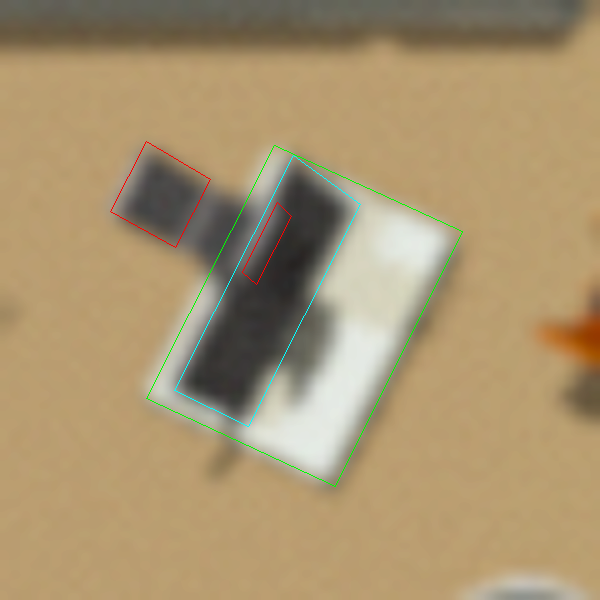

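```bash
python3 -c "
from mv import *
rel((.5815,.3306,.100),66)"
```

```text
pos [0.576  0.3275 0.2005] yawY 66.07 q [ 0.48  0.09  1.49 -0.    1.55 -0.67] t 1.5 w 0.0927484331944552
row [-0.003  0.     0.009] [-0.0038  0.0052  0.1005]
```

arm_command(series=[0,0,0,-0.0038,0.0052,0.03,100,0,0,0,-0.0038,0.0052,0.06,100,0,0,0,-0.0038,0.0052,0.08,100,0,0,0,-0.0038,0.0052,0.1,100,0,0,0,-0.0038,0.0052,0.1,100])

```text
time_s: 2.0
ee_pos: [0.5799, 0.3308, 0.0976]
tcp_rot: [0.207, 0.978, -0.001, -0.002]
force: [-0.9, -0.1, 0.6]
width: 0.0934
```

Run:
```python
from mv import *
import pickle
rel((.5815,.3306,.1),66)
S={n:bot.snapshot(n) for n in("scene",)}; pickle.dump(S,open("s2.pkl","wb"))
print(bot.get_state()["force"])
crop(S["scene"],400,225,100,75,8,"pics/scene2.png")
```

```text
pos [0.5799 0.3308 0.0976] yawY 66.14 q [ 0.48  0.16  1.59 -0.    1.39 -0.67] t 2.0 w 0.09336130930490362
row [-0.026 -0.018  0.018] [-0.0016  0.0004 -0.0024]
[0.11621291 0.40837108 0.26807812]
```

View pics/scene2.png

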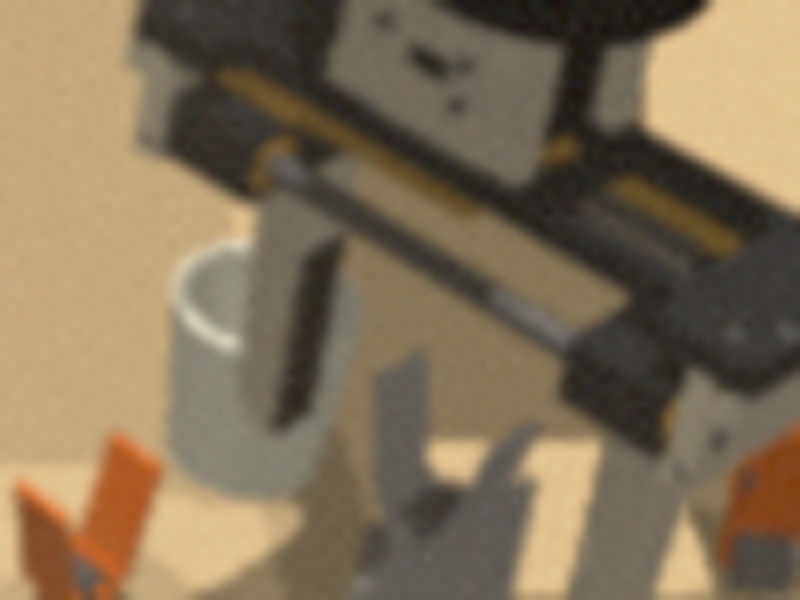

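arm_command(series=[0,0,0,-0.001,0,-0.002,60,0,0,0,-0.001,0,-0.002,50,0,0,0,-0.001,0,-0.002,40,0,0,0,-0.001,0,-0.002,30,0,0,0,-0.001,0,-0.002,22,0,0,0,-0.001,0,-0.002,22,0,0,0,-0.001,0,-0.002,22,0,0,0,-0.001,0,-0.002,22,0,0,0,-0.001,0,-0.002,22])

```text
time_s: 2.95
ee_pos: [0.5815, 0.3307, 0.1016]
tcp_rot: [0.207, 0.978, -0.001, -0.001]
force: [0.0, -0.1, -1.0]
width: 0.0256
```

Run:
```python
from mv import *
import pickle
rel((.5815,.3306,.1),66)
S={n:bot.snapshot(n) for n in("scene",)}
print(bot.get_state()["force"])
crop(S["scene"],400,225,100,75,8,"pics/scene3.png")
```

```text
pos [0.5815 0.3307 0.1016] yawY 66.13 q [ 0.48  0.16  1.59 -0.    1.4  -0.68] t 2.95 w 0.025611049727357886
row [-0.014 -0.009  0.017] [-0.0001 -0.      0.0016]
[-0.09816749 -0.81766757  0.25445206]
```

View pics/scene3.png

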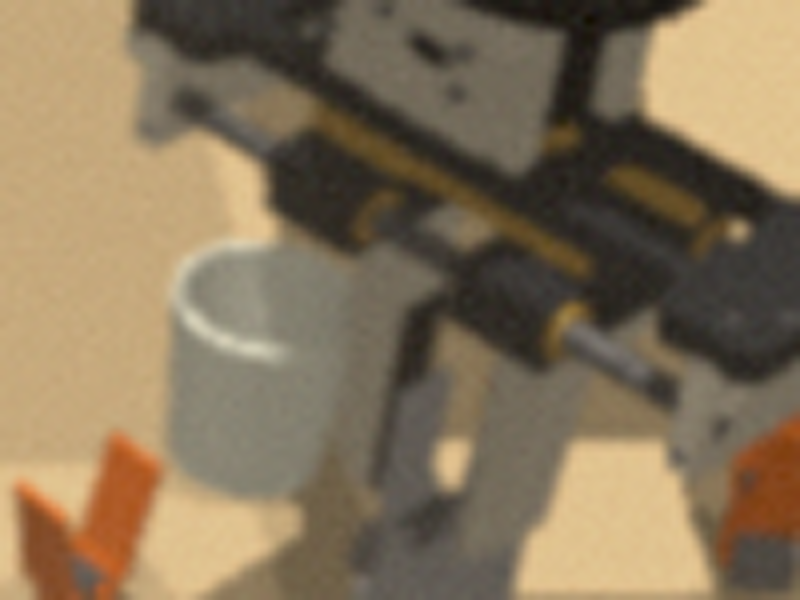

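arm_command(series=[0,0,0,0,0,0,18,0,0,0,0,0,0,15,0,0,0,0,0,0,15,0,0,0,0,0,0,15,0,0,0,0,0,-0.01,15,0,0,0,0,0,-0.03,15,0,0,0,0,0,-0.06,15,0,0,0,0,0,-0.1,15,0,0,0,0,0,-0.13,15,0,0,0,0,0,-0.13,15,0,0,0,0,0,-0.13,15])

```text
time_s: 4.1
ee_pos: [0.5819, 0.3309, 0.2327]
tcp_rot: [0.207, 0.978, -0.0, -0.0]
force: [-0.1, -0.1, -0.8]
width: 0.0234
```

Run:
```python
from mv import *
rel((.575,-.1885,.23),4.2)
S=bot.snapshot("scene")
print(bot.get_state()["force"])
crop(S,400,165,110,82,7,"pics/scene4.png")
```

```text
pos [0.5819 0.3309 0.2327] yawY 66.14 q [ 0.48  0.1   1.44 -0.    1.61 -0.68] t 4.1 w 0.023403393283734128
row [-6.000e-03  1.000e-03  7.742e+00] [-0.2038 -0.4778  0.003 ]
[ 0.5046482   0.19074682 -1.47427022]
```

View pics/scene4.png

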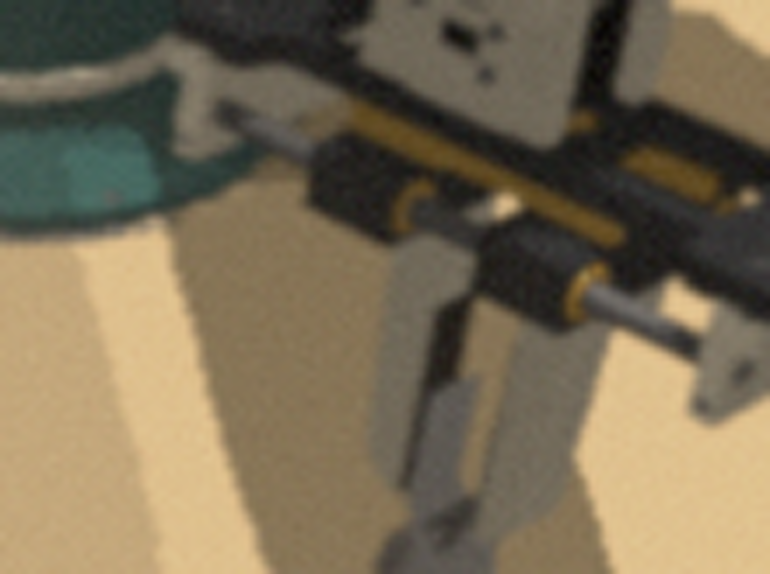

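arm_command(series=[0,0,0.5,-0.02,-0.04,0.0,15,0,0,1.4,-0.04,-0.09,0.0,15,0,0,2.3,-0.06,-0.14,0.0,15,0,0,3.2,-0.08,-0.19,0.0,15,0,0,4.1,-0.1,-0.235,0.0,15,0,0,5.0,-0.12,-0.28,0.0,15,0,0,5.8,-0.14,-0.325,0.0,15,0,0,6.6,-0.16,-0.37,0.0,15,0,0,7.3,-0.18,-0.42,0.0,15,0,0,7.74,-0.195,-0.46,0.0,15,0,0,7.74,-0.204,-0.478,0.003,15,0,0,7.74,-0.204,-0.478,0.003,15,0,0,7.74,-0.204,-0.478,0.003,15,0,0,7.74,-0.204,-0.478,0.003,15,0,0,7.74,-0.204,-0.478,0.003,15])

```text
time_s: 5.65
ee_pos: [0.5749, -0.1879, 0.229]
tcp_rot: [0.68, 0.733, -0.001, -0.0]
force: [-0.1, -0.1, -0.1]
width: 0.0235
```

Run:
```python
from mv import *
rel((.576,-.187,.16),4.2)
```

```text
pos [ 0.5749 -0.1879  0.229 ] yawY 4.29 q [-0.36 -0.04  1.58 -0.    1.6  -0.43] t 5.65 w 0.023461307283777832
row [-0.018  0.008  0.012] [0.0008 0.0014 0.069 ]
```

arm_command(series=[0,0,0,0.001,0.0014,0.03,15,0,0,0,0.001,0.0014,0.055,15,0,0,0,0.001,0.0014,0.069,15,0,0,0,0.001,0.0014,0.069,15,0,0,0,0.001,0.0014,0.069,15])

```text
time_s: 6.15
ee_pos: [0.5763, -0.1866, 0.161]
tcp_rot: [0.68, 0.733, -0.001, -0.0]
force: [-0.2, -0.1, -1.0]
width: 0.0233
```

Run:
```python
from mv import *
import pickle
rel((.576,-.187,.12),4.2)
st=bot.get_state()
S={n:bot.snapshot(n) for n in("top","scene")}; pickle.dump(S,open("s5.pkl","wb"))
for n in S: print(n,proj(S[n],st["ee_pos"]))
crop(S["scene"],205,165,100,75,8,"pics/scene5.png")
crop(S["top"],330,190,100,75,8,"pics/top5.png")
```

```text
pos [ 0.5763 -0.1866  0.161 ] yawY 4.32 q [-0.35 -0.01  1.67 -0.    1.49 -0.43] t 6.15 w 0.023251041984810622
row [-0.013  0.01   0.015] [-0.0003 -0.0003  0.041 ]
top [386.2870509  226.11876862]
scene [246.6425497  200.74229975]
```

View pics/scene5.png

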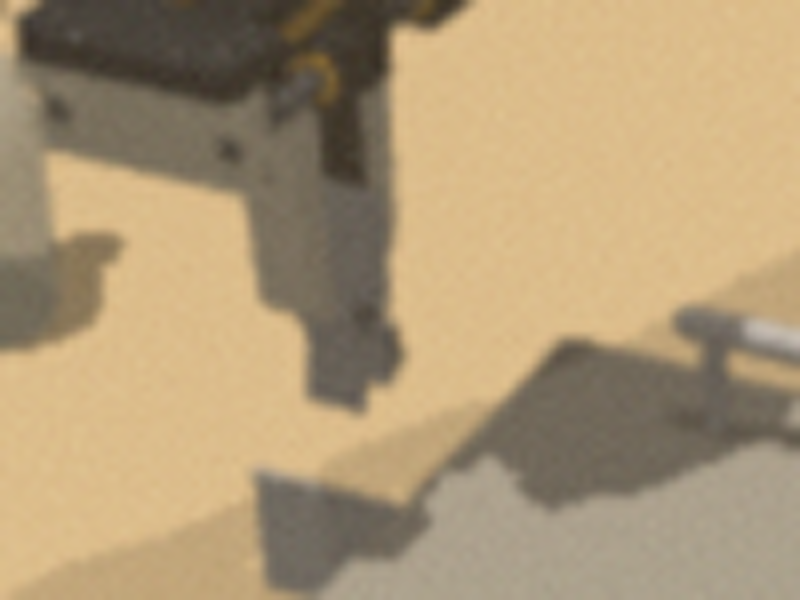

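View pics/top5.png

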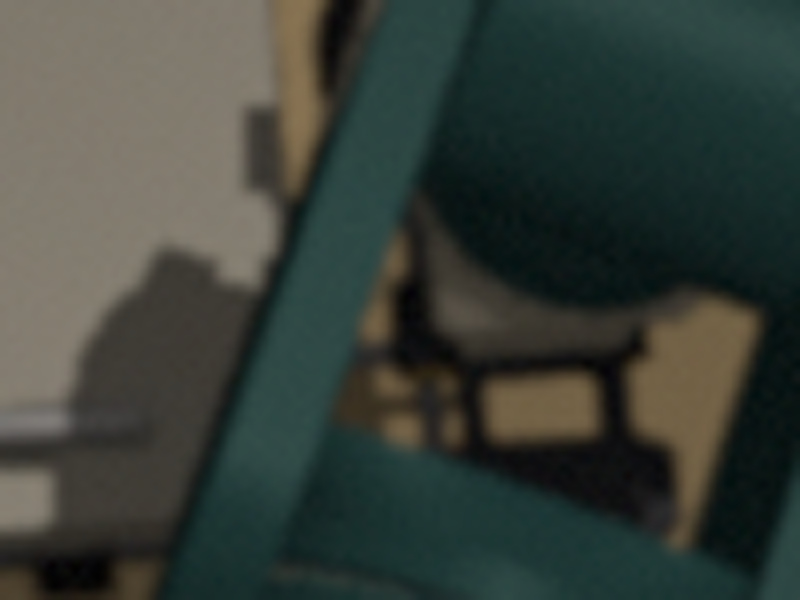

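```bash
cat > ov.py <<'E'
from h import *
import pickle
S=pickle.load(open("s5.pkl","rb"));s=S["scene"]
im=cv2.imread("pics/scene5.png")
T=np.array([.5763,-.1866,.161]); y=np.radians(4.3); ax=np.array([np.cos(y),np.sin(y),0]);ay=np.array([-ax[1],ax[0],0])
def P(dx,dy,z,col,base=T):
    p=proj(s,base*[1,1,0]+ax*dx+ay*dy+[0,0,z]); q=((p[0]-205)*8,(p[1]-165)*8); cv2.circle(im,(int(q[0]),int(q[1])),3,col,-1); return np.round(q)
for dx in(.0117,.0292):
  for dy in(-.0075,.0075): print("finger",dx,dy,P(dx,dy,.161,(0,0,255)))
for dy in(-.01,.01): print("jaw",P(.007,dy,.130,(255,0,0)),P(.0105,dy,.130,(0,255,255)))
for nm,E in(("top",np.array([.573,-.188,0])),("sc",np.array([.5787,-.184,0]))):
  for dy in(-.035,0,.045): print(nm,P(0.0015,dy,.085,(0,255,0) if nm=="top" else (255,0,255),E))
cv2.imwrite("pics/ov5.png",im)
E
python3 ov.py
```

```text
finger 0.0117 -0.0075 [292. 299.]
finger 0.0117 0.0075 [336. 310.]
finger 0.0292 -0.0075 [262. 327.]
finger 0.0292 0.0075 [306. 338.]
jaw [301. 377.] [295. 383.]
jaw [358. 392.] [352. 397.]
top [254. 465.]
top [351. 491.]
top [479. 524.]
sc [254. 478.]
sc [352. 503.]
sc [480. 537.]
```

View pics/ov5.png

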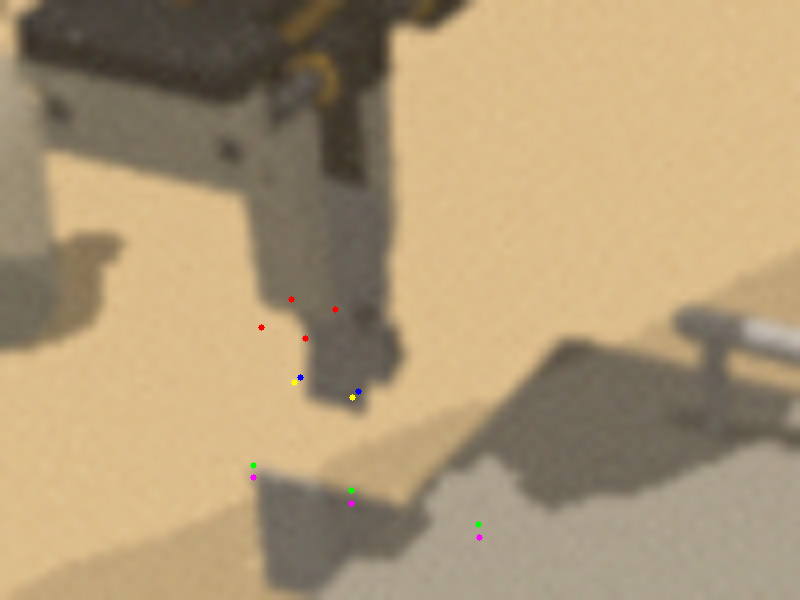

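arm_command(series=[0,0,0,0,-0.002,0.015,15,0,0,0,0,-0.002,0.03,15,0,0,0,0,-0.002,0.038,15,0,0,0,0,-0.002,0.038,15,0,0,0,0,-0.002,0.038,15])

```text
time_s: 6.75
ee_pos: [0.5745, -0.1872, 0.1234]
tcp_rot: [0.68, 0.733, -0.001, 0.0]
force: [-0.1, 0.1, -1.0]
width: 0.0238
```

Run:
```python
from mv import *
import pickle
rel((.574,-.187,.12),4.2)
st=bot.get_state(); print(st["force"])
S={n:bot.snapshot(n) for n in("scene",)}; pickle.dump((S,st),open("s6.pkl","wb"))
crop(S["scene"],225,190,50,40,16,"pics/scene6.png")
```

```text
pos [ 0.5745 -0.1872  0.1234] yawY 4.3 q [-0.36  0.    1.71 -0.    1.42 -0.43] t 6.75 w 0.023834233525007277
row [-0.008  0.012  0.013] [ 0.0002 -0.0005  0.0034]
[-0.06002469  0.09582455 -1.01224978]
```

View pics/scene6.png

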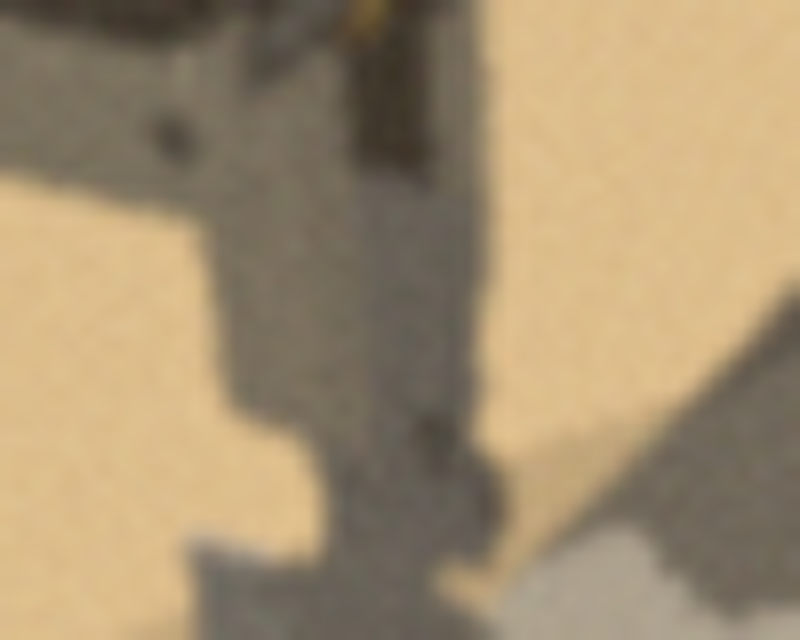

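arm_command(series=[0,0,0,0,-0.002,0.0,15,0,0,0,0,-0.002,0.004,15,0,0,0,0,-0.002,0.008,15,0,0,0,0,-0.002,0.012,15,0,0,0,0,-0.002,0.012,15,0,0,0,0,-0.002,0.012,15])

```text
time_s: 7.4
ee_pos: [0.5726, -0.1874, 0.1117]
tcp_rot: [0.68, 0.733, -0.001, 0.0]
force: [0.4, -0.5, 0.0]
width: 0.0234
```

Run:
```python
from mv import *
import pickle
rel((.5725,-.187,.103),4.2)
st=bot.get_state(); print(st["force"],st["wrist_torque"])
S={n:bot.snapshot(n) for n in("scene",)}
crop(S["scene"],225,190,50,40,16,"pics/scene7.png")
```

```text
pos [ 0.5726 -0.1874  0.1117] yawY 4.3 q [-0.36  0.01  1.73 -0.    1.4  -0.43] t 7.4 w 0.02339561834521292
row [-0.005  0.014  0.013] [ 0.0004 -0.0001  0.0087]
[ 0.42368618 -0.46036679  0.03795623] [-0.01514565  0.0015988   0.03049129]
```

View pics/scene7.png

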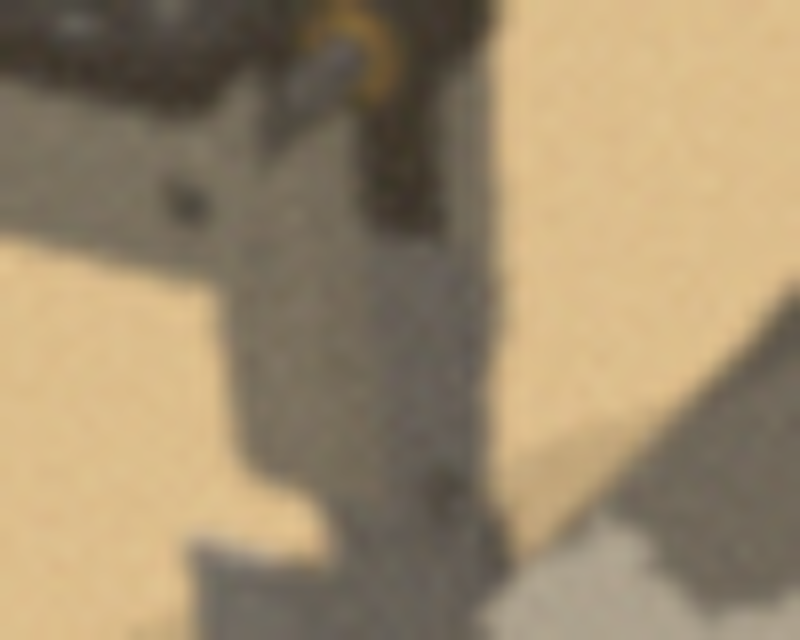

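arm_command(series=[0,0,0,0,0,0.003,15,0,0,0,0,0,0.006,15,0,0,0,0,0,0.009,15,0,0,0,0,0,0.009,15,0,0,0,0,0,0.009,15])

```text
time_s: 7.95
ee_pos: [0.5727, -0.1874, 0.1028]
tcp_rot: [0.68, 0.733, -0.001, 0.0]
force: [0.3, -0.4, -0.5]
width: 0.0237
```

Run:
```python
from mv import *
rel((.5725,-.187,.103),4.2)
st=bot.get_state(); print(st["force"],st["wrist_torque"])
S={n:bot.snapshot(n) for n in("scene",)}
crop(S["scene"],225,190,50,40,16,"pics/scene8.png")
```

```text
pos [ 0.5727 -0.1874  0.1028] yawY 4.3 q [-0.36  0.01  1.74 -0.    1.39 -0.43] t 7.95 w 0.023673231738133942
row [-0.005  0.014  0.013] [ 0.0004 -0.0001 -0.0002]
[ 0.27501564 -0.37297206 -0.48652628] [-0.07225878 -0.00131333 -0.00299796]
```

View pics/scene8.png

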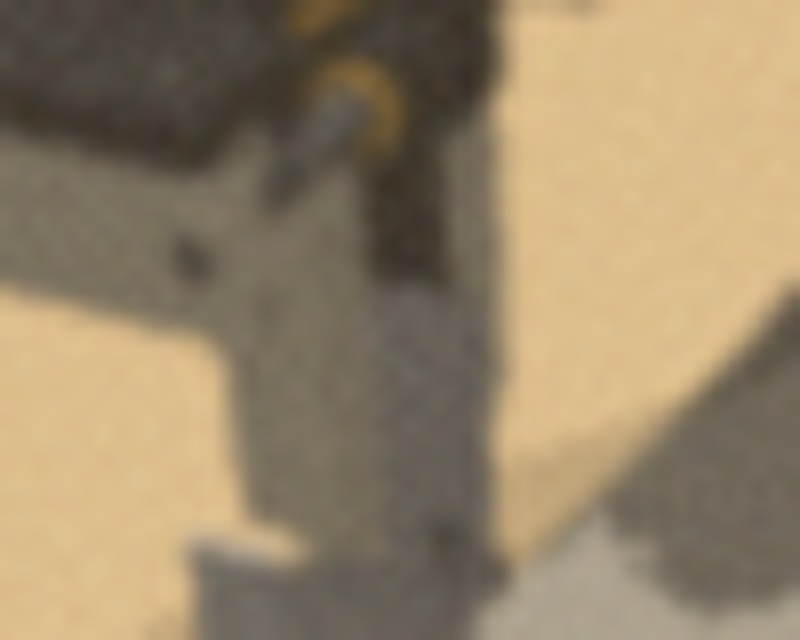

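arm_command(series=[0,0,0,0,0,0,24,0,0,0,0,0,0,28,0,0,0,0,0,0,32,0,0,0,0,0,0,36,0,0,0,0,0,0,40,0,0,0,0,0,0,46,0,0,0,0,0,0,55,0,0,0,0,0,0,70,0,0,0,0,0,0,85,0,0,0,0,0,0,85])

```text
time_s: 9.0
ee_pos: [0.5727, -0.1874, 0.103]
tcp_rot: [0.68, 0.733, -0.001, 0.001]
force: [-0.0, 0.3, 0.3]
width: 0.0703
```

Run:
```python
from mv import *
rel((.5725,-.187,.103),4.2)
st=bot.get_state(); print(st["force"],st["wrist_torque"])
S={n:bot.snapshot(n) for n in("scene",)}
crop(S["scene"],205,165,100,75,8,"pics/scene9.png")
```

```text
pos [ 0.5727 -0.1874  0.103 ] yawY 4.3 q [-0.36  0.01  1.74 -0.    1.39 -0.43] t 9.0 w 0.07026271388660234
row [-0.004  0.015  0.013] [ 0.0004 -0.0002 -0.    ]
[-0.04938901  0.26429344  0.26600113] [-0.06141307  0.01880385 -0.01664957]
```

View pics/scene9.png

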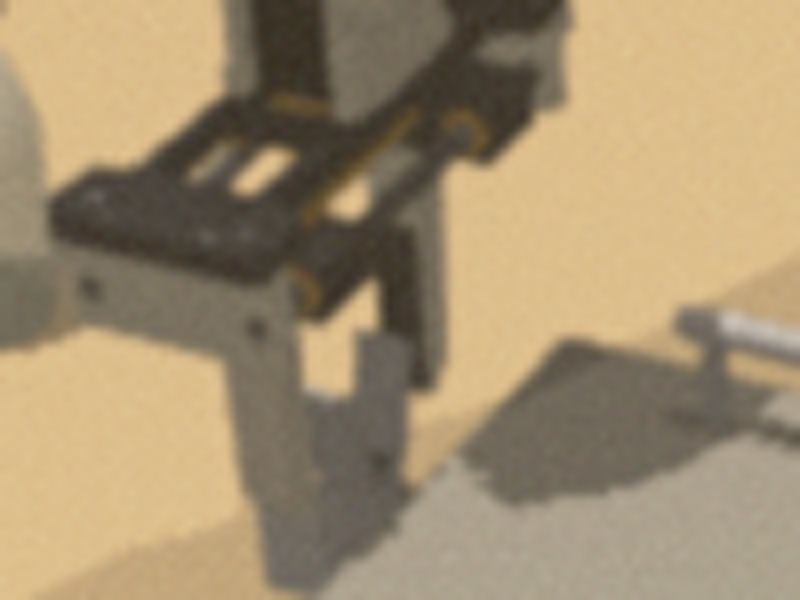

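The clip stands upright on the tab, with its tails spread at crop (330,420) and (380,370). Next I'll open fully, rise and check it.

arm_command(series=[0,0,0,0,0,0,95,0,0,0,0,0,0,95,0,0,0,0,0,-0.03,95,0,0,0,0,0,-0.07,95,0,0,0,0,0,-0.11,95,0,0,0,0,0,-0.15,95,0,0,0,0,0,-0.15,95,0,0,0,0,0,-0.15,95])

```text
time_s: 9.85
ee_pos: [0.573, -0.1872, 0.2535]
tcp_rot: [0.68, 0.733, -0.001, 0.001]
force: [-0.2, 0.1, 0.4]
width: 0.0879
```

Run:
```python
from mv import *
import pickle
rel((.5315,-.0365,.25),4.2)
S={n:bot.snapshot(n) for n in("scene",)}; pickle.dump(S,open("s10.pkl","wb"))
crop(S["scene"],205,165,100,75,8,"pics/scene10.png")
```

```text
pos [ 0.573  -0.1872  0.2535] yawY 4.31 q [-0.36 -0.05  1.55 -0.    1.63 -0.43] t 9.85 w 0.08794035358634618
row [0.006 0.019 0.013] [ 0.1534 -0.0301  0.0031]
```

View pics/scene10.png

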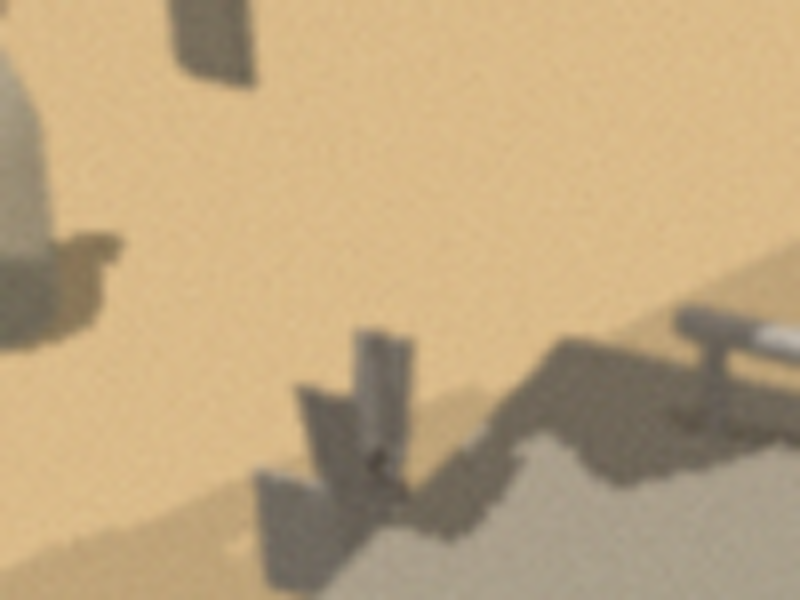

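arm_command(series=[0,0,0,0.05,-0.01,0,95,0,0,0,0.1,-0.02,0,95,0,0,0,0.153,-0.03,0.003,95,0,0,0,0.153,-0.03,0.003,95,0,0,0,0.153,-0.03,0.003,95,0,0,0,0.153,-0.03,0.003,95])

```text
time_s: 10.5
ee_pos: [0.5313, -0.0374, 0.248]
tcp_rot: [0.68, 0.733, -0.001, -0.0]
force: [0.7, -0.2, 0.8]
width: 0.0886
```

Run:
```python
from mv import *
rel((.532,-.036,.135),4.2)
S={n:bot.snapshot(n) for n in("scene","top")}
crop(S["scene"],240,165,120,90,6,"pics/scene11.png")
crop(S["top"],270,190,120,90,6,"pics/top11.png")
```

```text
pos [ 0.5313 -0.0374  0.248 ] yawY 4.3 q [-0.12 -0.2   1.7  -0.    1.64 -0.19] t 10.5 w 0.0885888902270852
row [-0.016  0.013  0.012] [0.0015 0.0011 0.113 ]
```

View pics/scene11.png

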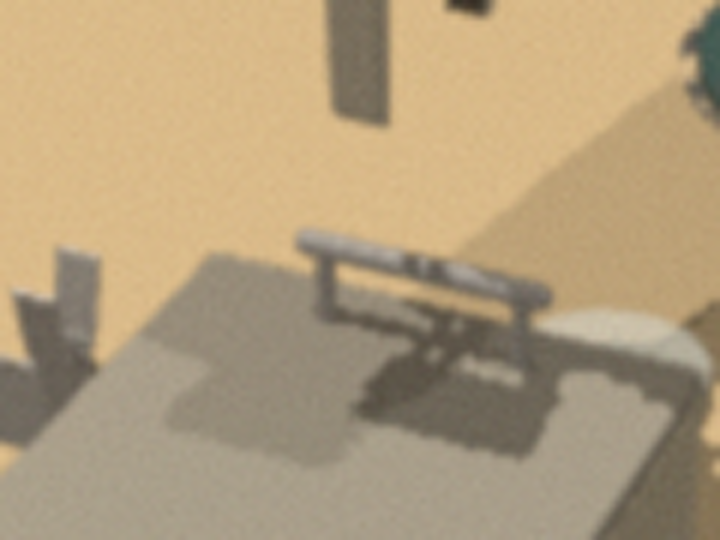

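View pics/top11.png

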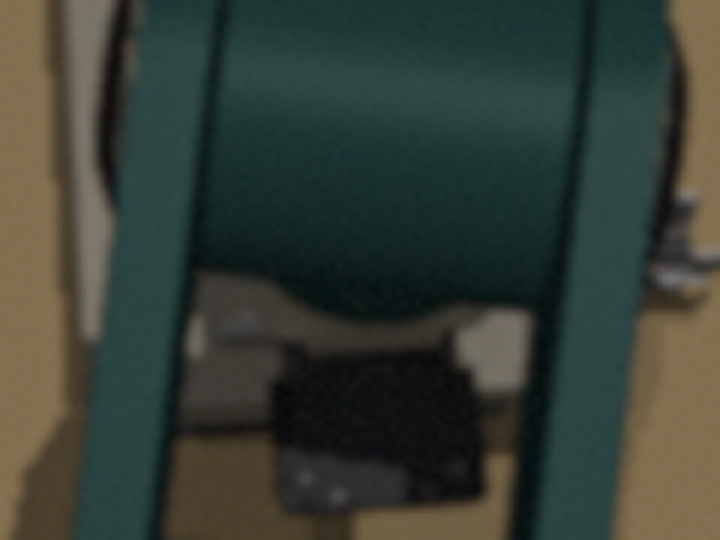

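arm_command(series=[0,0,0,0.0015,0.001,0.03,95,0,0,0,0.0015,0.001,0.06,95,0,0,0,0.0015,0.001,0.085,95,0,0,0,0.0015,0.001,0.1,95,0,0,0,0.0015,0.001,0.11,95,0,0,0,0.0015,0.001,0.11,70,0,0,0,0.0015,0.001,0.11,50,0,0,0,0.0015,0.001,0.11,35,0,0,0,0.0015,0.001,0.11,30])

```text
time_s: 11.5
ee_pos: [0.5325, -0.0365, 0.1392]
tcp_rot: [0.681, 0.733, -0.001, 0.0]
force: [-0.0, 0.1, 0.2]
width: 0.0607
```

Run:
```python
from mv import *
rel((.532,-.036,.137),4.2)
st=bot.get_state(); print(st["force"])
S={n:bot.snapshot(n) for n in("scene",)}
crop(S["scene"],240,165,100,75,8,"pics/scene12.png")
```

```text
pos [ 0.5325 -0.0365  0.1392] yawY 4.23 q [-0.12 -0.16  1.84 -0.    1.46 -0.19] t 11.5 w 0.06069017591133334
row [-0.006  0.014  0.004] [ 0.0005 -0.0004  0.0022]
[-0.04686997  0.1207526   0.18908795]
```

View pics/scene12.png

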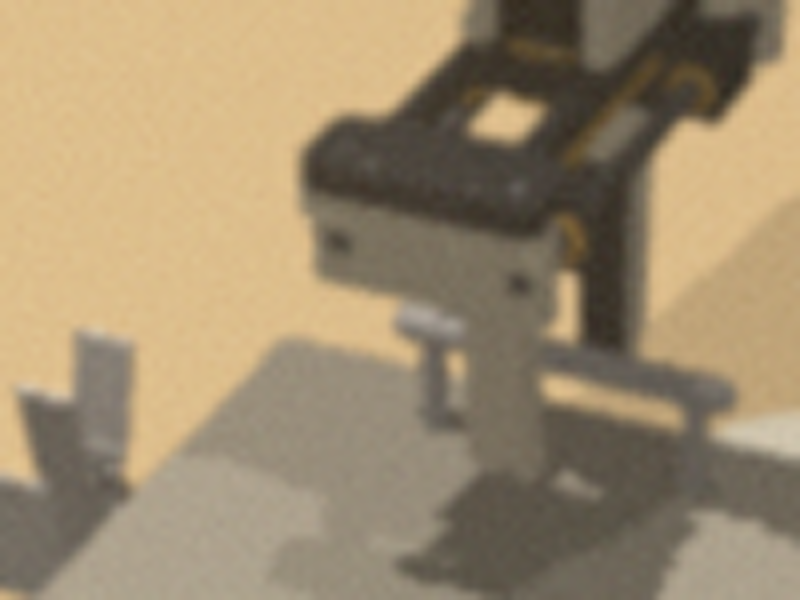

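arm_command(series=[0,0,0,0,0,0.002,40,0,0,0,0,0,0.002,28,0,0,0,0,0,0.002,20,0,0,0,0,0,0.002,14,0,0,0,0,0,0.002,10,0,0,0,0,0,0.002,8,0,0,0,0,0,0.002,8,0,0,0,0,0,0.002,8])

```text
time_s: 12.35
ee_pos: [0.5319, -0.0365, 0.137]
tcp_rot: [0.681, 0.733, -0.002, -0.0]
force: [-6.9, 0.7, 2.4]
width: 0.01
```

Run:
```python
from mv import *
rel((.532,-.036,.137),4.2)
st=bot.get_state(); print(st["force"],st["wrist_torque"])
```

```text
pos [ 0.5319 -0.0365  0.137 ] yawY 4.23 q [-0.12 -0.16  1.85 -0.    1.46 -0.19] t 12.35 w 0.010012235076228868
row [-0.017  0.014  0.004] [ 0.0005  0.0002 -0.    ]
[-6.92387086  0.70278804  2.39082326] [-0.13420038  1.02815846 -0.04304634]
```

```bash
cat > arc.py <<'E'
from mv import *
st=bot.get_state(); R0=R.from_quat(st["tcp_rot"]); T0=st["ee_pos"]
y=np.radians(4.2); ax=np.array([np.cos(y),np.sin(y),0]); ay=np.array([-ax[1],ax[0],0]); z=np.array([0,0,1.])
d=.157-T0[2]  # bar above TCP
def bar(t): # rel hinge, rotated about ay by +t
    return R.from_rotvec(ay*t).apply(-.21*ax+.047*z)
def row(t,f=.5):
    B=bar(t)-bar(0); Q=R.from_rotvec(ay*t*f)
    T=B+z*d-Q.apply(z*d)   # TCP displacement
    w=(R0.inv()*Q*R0).as_rotvec(); return np.degrees(w)/8, R0.inv().apply(T)
if __name__=="__main__":
    for k in range(2,42,2):
        w,t=row(np.radians(k)); print(k,w.round(2),t.round(4))
E
python3 arc.py
```

```text
2 [ 0.12  0.   -0.  ] [-0.      0.0014 -0.0073]
4 [ 0.25  0.   -0.  ] [-0.      0.0031 -0.0146]
6 [ 0.37  0.   -0.  ] [-0.      0.005  -0.0217]
8 [ 0.5  0.  -0. ] [-0.0001  0.0071 -0.0288]
10 [ 0.62  0.   -0.  ] [-0.0001  0.0095 -0.0359]
12 [ 0.75  0.   -0.  ] [-0.0001  0.0122 -0.0428]
14 [ 0.87  0.   -0.  ] [-0.0001  0.0151 -0.0496]
16 [ 1.  0. -0.] [-0.0001  0.0182 -0.0563]
18 [ 1.12  0.   -0.  ] [-0.0001  0.0215 -0.0629]
20 [ 1.25  0.   -0.  ] [-0.0001  0.0251 -0.0694]
22 [ 1.37  0.   -0.  ] [-0.0002  0.0289 -0.0757]
24 [ 1.5  0.  -0. ] [-0.0002  0.0329 -0.0819]
26 [ 1.62  0.   -0.  ] [-0.0002  0.0371 -0.0879]
28 [ 1.75  0.   -0.  ] [-0.0002  0.0416 -0.0938]
30 [ 1.87  0.   -0.  ] [-0.0002  0.0462 -0.0995]
32 [ 2.  0. -0.] [-0.0002  0.0511 -0.105 ]
34 [ 2.12  0.   -0.  ] [-0.0002  0.0561 -0.1104]
36 [ 2.25  0.   -0.  ] [-0.0003  0.0613 -0.1156]
38 [ 2.37  0.   -0.  ] [-0.0003  0.0667 -0.1206]
40 [ 2.5  0.  -0. ] [-0.0003  0.0722 -0.1254]
```

arm_command(series=[0,0,0,0,0,0,0,0,0,0,0,0,0,0,0,0,0,0,0,0,0,0.06,0,0,0,0.0007,-0.0036,0,0.12,0,0,0,0.0014,-0.0073,0,0.25,0,0,0,0.0031,-0.0146,0,0.37,0,0,0,0.005,-0.0217,0,0.5,0,0,0,0.0071,-0.0288,0,0.62,0,0,0,0.0095,-0.0359,0,0.62,0,0,0,0.0095,-0.0359,0])

```text
time_s: 13.35
ee_pos: [0.5417, -0.0358, 0.174]
tcp_rot: [0.68, 0.732, -0.034, -0.03]
force: [-8.2, -2.4, -0.5]
width: 0.0099
```

Run:
```python
from mv import *
rel((.532,-.036,.137),4.2)
st=bot.get_state(); print(st["force"],st["wrist_torque"])
S={n:bot.snapshot(n) for n in("scene",)}
crop(S["scene"],200,150,160,120,5,"pics/scene13.png")
```

```text
pos [ 0.5417 -0.0358  0.174 ] yawY 4.22 q [-0.1  -0.1   1.73 -0.02  1.6  -0.18] t 13.35 w 0.009945626758220982
row [-0.648  0.015  0.004] [ 0.0006 -0.0063  0.0377]
[-8.23595727 -2.42004169 -0.48145007] [-0.35287249  1.39394029  0.01264158]
```

View pics/scene13.png

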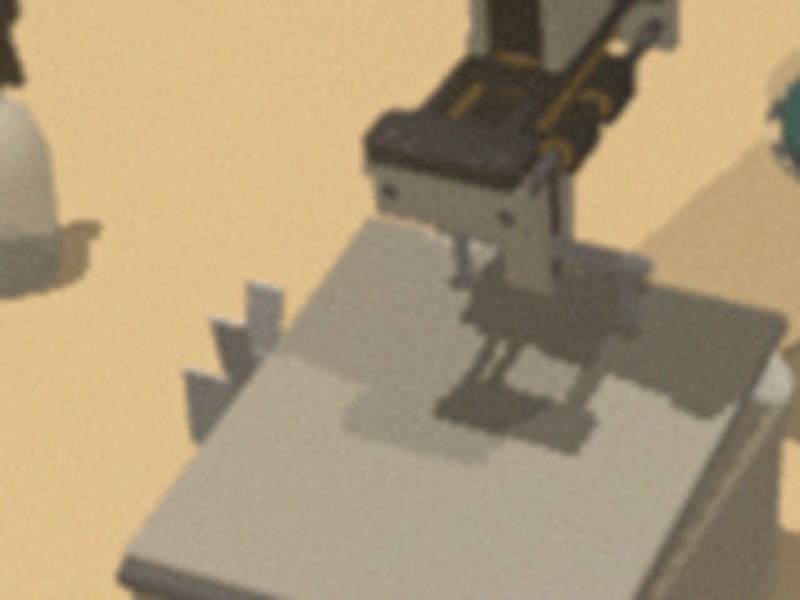

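```bash
cat > arc2.py <<'E'
from mv import *
st=bot.get_state(); Rc=R.from_quat(st["tcp_rot"]); Tc=st["ee_pos"]
y=np.radians(4.22); ax=np.array([np.cos(y),np.sin(y),0]); ay=np.array([-ax[1],ax[0],0]); z=np.array([0,0,1.])
R0=R.from_matrix(np.c_[np.cross(ax,-z),ax,-z]); T0=np.array([.5316,-.0365,.137]); d=.020
bar=lambda t:R.from_rotvec(ay*t).apply(-.21*ax+.047*z)
def row(t,f=.5):
    Q=R.from_rotvec(ay*t*f); T=T0+bar(t)-bar(0)+z*d-Q.apply(z*d)
    return np.degrees((Rc.inv()*Q*R0).as_rotvec())/8, Rc.inv().apply(T-Tc)
for k in range(12,42,2):
    w,t=row(np.radians(k)); print(k,w.round(2),t.round(4))
E
python3 arc2.py
```

```text
12 [0.1  0.01 0.  ] [ 0.      0.0017 -0.0065]
14 [0.23 0.01 0.  ] [-0.      0.004  -0.0135]
16 [0.35 0.01 0.  ] [-0.      0.0065 -0.0205]
18 [0.48 0.01 0.  ] [-0.      0.0093 -0.0273]
20 [0.6  0.01 0.  ] [-0.      0.0123 -0.0341]
22 [ 0.73  0.01 -0.  ] [-0.0001  0.0155 -0.0407]
24 [ 0.85  0.01 -0.  ] [-0.0001  0.019  -0.0472]
26 [ 0.98  0.01 -0.  ] [-0.0001  0.0227 -0.0536]
28 [ 1.1   0.01 -0.  ] [-0.0001  0.0266 -0.0598]
30 [ 1.23  0.01 -0.  ] [-0.0001  0.0307 -0.0659]
32 [ 1.35  0.01 -0.  ] [-0.0001  0.035  -0.0719]
34 [ 1.48  0.01 -0.  ] [-0.0001  0.0395 -0.0777]
36 [ 1.6   0.01 -0.  ] [-0.0002  0.0443 -0.0833]
38 [ 1.73  0.01 -0.  ] [-0.0002  0.0492 -0.0887]
40 [ 1.85  0.01 -0.  ] [-0.0002  0.0543 -0.094 ]
```

arm_command(series=[0.1,0,0,0,0.0017,-0.0065,0,0.23,0,0,0,0.004,-0.0135,0,0.35,0,0,0,0.0065,-0.0205,0,0.48,0,0,0,0.0093,-0.0273,0,0.6,0,0,0,0.0123,-0.0341,0,0.73,0,0,0,0.0155,-0.0407,0,0.85,0,0,0,0.019,-0.0472,0,0.98,0,0,0,0.0227,-0.0536,0,1.1,0,0,0,0.0266,-0.0598,0,1.1,0,0,0,0.0266,-0.0598,0])

```text
time_s: 14.4
ee_pos: [0.5738, -0.0334, 0.2318]
tcp_rot: [0.676, 0.727, -0.091, -0.083]
force: [-8.8, -2.9, 3.6]
width: 0.0102
```

```bash
python3 arc2.py | tail -6
python3 - <<'E'
from mv import *
rel((.532,-.036,.137),4.2)
st=bot.get_state(); print(st["force"],st["wrist_torque"])
E
```

```text
30 [ 0.12  0.02 -0.  ] [ 0.      0.0029 -0.0054]
32 [ 0.24  0.02 -0.  ] [ 0.      0.0063 -0.012 ]
34 [ 0.37  0.02 -0.  ] [-0.      0.0099 -0.0184]
36 [ 0.49  0.02 -0.  ] [-0.      0.0137 -0.0247]
38 [ 0.62  0.02 -0.  ] [-0.      0.0177 -0.0308]
40 [ 0.74  0.02 -0.  ] [-0.      0.0219 -0.0368]
pos [ 0.5738 -0.0334  0.2318] yawY 4.2 q [-0.08  0.06  1.5  -0.04  1.83 -0.16] t 14.4 w 0.01015721478777082
row [-1.759  0.017  0.002] [ 0.0007 -0.0176  0.1022]
[-8.83717048 -2.88268299  3.63683315] [-0.55953945  1.54944795  0.08888262]
```

arm_command(series=[0.12,0,0,0,0.0029,-0.0054,0,0.24,0,0,0,0.0063,-0.012,0,0.37,0,0,0,0.0099,-0.0184,0,0.49,0,0,0,0.0137,-0.0247,0,0.62,0,0,0,0.0177,-0.0308,0,0.74,0,0,0,0.0219,-0.0368,0,0.74,0,0,0,0.0219,-0.0368,0,0.74,0,0,0,0.0219,-0.0368,0,0.74,0,0,0,0.0219,-0.0368,0])

```text
time_s: 15.3
ee_pos: [0.604, -0.0312, 0.2634]
tcp_rot: [0.67, 0.721, -0.128, -0.117]
force: [-6.9, -2.2, 4.7]
width: 0.0102
```

```bash
python3 arc2.py | tail -1
python3 - <<'E'
from mv import *
import pickle
st=bot.get_state(); print(st["force"],st["ee_pos"],st["width"])
# lid angle from hold point height
zt=R.from_quat(st["tcp_rot"]).apply([0,0,1]); b=st["ee_pos"]-.020*zt
h=b[2]-.110; print("bar",b,"theta from z",np.degrees(np.arcsin(h/.2152)-np.arctan2(.047,.21)))
S={n:bot.snapshot(n) for n in("scene","top")}; pickle.dump(S,open("s14.pkl","wb"))
crop(S["scene"],190,110,200,150,4,"pics/scene14.png")
crop(S["top"],240,140,200,150,4,"pics/top14.png")
E
```

```text
40 [-0.    0.02 -0.01] [0.0001 0.0003 0.0011]
[-6.89323295 -2.17468645  4.70596878] [ 0.60396629 -0.03122197  0.26335902] 0.010161442969192537
bar [ 0.61079473 -0.03066769  0.28214905] theta from z 40.50980044152721
```

View pics/scene14.png

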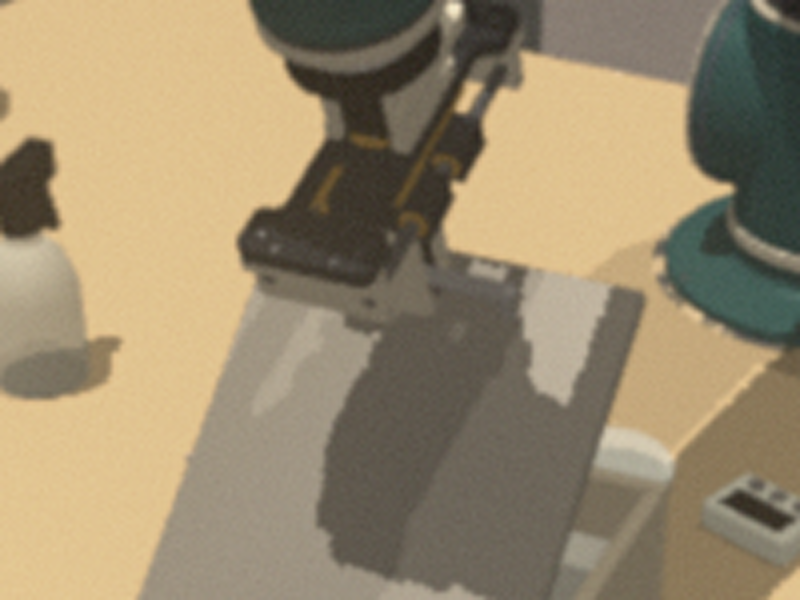

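View pics/top14.png

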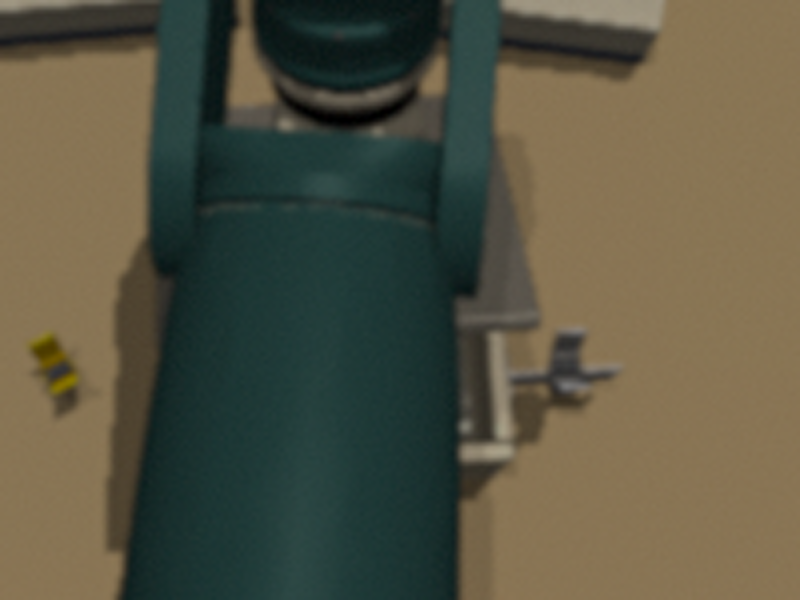

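The lid is held open with the handle between the fingers. In the top view its front-right corner is at crop (538,318), and the clip sits on the tab at (568,365). I'll check the lid angle against that corner, independently of the arm pose.

Run:
```python
from h import *
import pickle
S=pickle.load(open("s14.pkl","rb"))
y=np.radians(4.22); ax=np.array([np.cos(y),np.sin(y),0]); ay=np.array([-ax[1],ax[0],0]); z=np.array([0,0,1.])
H=np.array([.5316,-.0365,.157])+.21*ax-.047*z
for t in(34,37,40,43,46):
    for nm,x0,y0 in(("top",240,140),("scene",190,110)):
        o=[]
        for ys in(-.11,.11):
            for zz in (0,.012):
                p=proj(S[nm],H+R.from_rotvec(ay*np.radians(t)).apply(-.24*ax+zz*z)+ay*ys); o.append(((p-[x0,y0])*4).round().tolist())
        print(t,nm,o)
```

```text
34 top [[538.0, 362.0], [540.0, 347.0], [160.0, 385.0], [158.0, 371.0]]
34 scene [[300.0, 237.0], [294.0, 227.0], [657.0, 315.0], [654.0, 305.0]]
37 top [[540.0, 346.0], [541.0, 331.0], [158.0, 370.0], [156.0, 355.0]]
37 scene [[293.0, 227.0], [286.0, 217.0], [653.0, 305.0], [649.0, 295.0]]
40 top [[541.0, 330.0], [542.0, 313.0], [156.0, 354.0], [154.0, 337.0]]
40 scene [[286.0, 217.0], [278.0, 208.0], [649.0, 295.0], [645.0, 287.0]]
43 top [[542.0, 312.0], [543.0, 295.0], [154.0, 336.0], [152.0, 319.0]]
43 scene [[277.0, 208.0], [269.0, 200.0], [644.0, 287.0], [640.0, 279.0]]
46 top [[543.0, 294.0], [544.0, 275.0], [152.0, 318.0], [150.0, 300.0]]
46 scene [[269.0, 200.0], [260.0, 193.0], [639.0, 279.0], [634.0, 273.0]]
```

arm_command(series=[0,0,0,0,0,0,0,0,0,0,0,0,0,0,0,0,0,0,0,0,0,0,0,0,0,0,0,0,0,0,0,0,0,0,0])

```text
time_s: 15.9
ee_pos: [0.6039, -0.0312, 0.2634]
tcp_rot: [0.67, 0.721, -0.128, -0.117]
force: [-2.2, -3.3, -0.4]
width: 0.0101
```

Run:
```python
from mv import *
st=bot.get_state(); print(st["force"],st["ee_pos"],st["width"],np.abs(st["qd"]).max())
zt=R.from_quat(st["tcp_rot"]).apply([0,0,1]); b=st["ee_pos"]-.020*zt
print(np.degrees(np.arcsin((b[2]-.110)/.2152)-np.arctan2(.047,.21)))
```

```text
[-2.17302262 -3.27314274 -0.38171326] [ 0.60394937 -0.03124972  0.26342578] 0.010108070924813757 0.0016352691007168732
40.5395419311248
```

The observed front edge, top view rows about 310–328 and scene corner (643,290), matches about 40°. The arm is at rest and the grip is holding, so I'm handing in.

```bash
python3 -c "
from bench import bot
print(bot.sign_off())"
```

```text
the job is handed in; nothing more can be done
None
```

I squeezed the grey clip off its stand and set it on the heater tab's top edge. I then let it go, lifted the lid by its handle to about 40°, and handed in at about 16 s with the gripper still holding it.

**Last checks:**
- **Clip:** The pictures after release and with the lid open show it upright on the tab and clear of the fingers and lid. I could not measure its grip on the tab directly.
- **Lid angle:** The arm pose gives 40.5°, and the lid's front corners in both camera views fit about 40°.
- **Handle grip:** The arm was still. The fingers read 10.1 mm on the 11 mm bar, about 1 mm under its nominal thickness.
- **Bystanders:** I went near none of them on purpose and saw none moved. I did not measure their positions at the end.

**Disagreement:** The two cameras differed by about 5 mm on the stand and lid positions. For the tab I used the fingers as seen in the scene view, which agreed with the top view, and the clip went on with no noticeable contact force.

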